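# Shut and lock the spin processor's cover

### The arm

A 6-joint arm with a two-finger parallel gripper is mounted at the origin on the work surface. World frame = base frame: x ahead of the robot, y to its left, z up, the work surface at z = 0. Lengths are in mm, angles in rad, forces in N, time in s.
With the tool pointing down it reaches from about 275 to 750 mm from the base axis. Payload 10.2 kg.
Tool frame: the origin (TCP) lies between the finger pads; the fingertips stand 11 mm ahead of it and the grasp point (between the pads) lies 8 mm behind it; z points along the fingers, y is the line along which they close (so a half turn about z gives the same grasp; the last joint's range is limited). The gripper opens to 85 mm and grips with 20 to 120 N. Pads are 22 mm wide; open, the fingers measure 114 mm over their backs; the gripper's body (76 mm by 85 mm) begins 54 mm behind the grasp point. The pads swing forward as they close: fully open they stand 13 mm farther back than shut.
Start: joints at [0.893, 0.313, 1.498, -0, 1.331, -0.223], TCP at [230.636, 471.633, 213.394] pointing down, gripper open.
Joint ranges: [-2.94, 2.94], [-0.97, 2.17], [0.19, 2.56], [-1.23, 4.37], [0.02, 3.11], [-2.88, 2.88]. Speed limits (rad/s): [2.39, 2.39, 3.01, 3.14, 3.14, 3.14].

### API

Orientations are given as a unit quaternion [w, x, y, z].
In Python, from rig import sense, eyes, finish_job gives the robot as it stands.
- The arm moves only by the shell command python3 -m jog 'ROWS' [FORCE]. ROWS is JSON, a list of rows, each a list of 7 numbers: the shift along the tool's x, y, z in m, then the turn, a rotation vector about the tool's x, y, z in rad, then the finger opening in m, from 0 to 0.0854. In form: [[dx, dy, dz, rx, ry, rz, gripper], ...]. A call has 1 to 5 rows; each row shifts and turns the commanded pose from where the row before left it, along the tool's axes as they then stand; what a row does not reach is not made up. A row lasts 1/10 s, in which the tool goes at most 50 mm and 8.59 degrees, less where a joint would pass 70% of its speed; a pose out of reach is approached as far as the arm can. A call is refused whole if a number of a shift passes 0.05 or a number of a turn 0.15, either way. A call with a gripper value outside its range is refused whole. The fingers move at their own pace and stop on an object; FORCE is the grip in N (left out, the last holds). Time passes only in rows, so rows that do not move let the fingers close. It gives the time, the measured TCP pose, the force, the opening and the grip force at its end, in the units of the state.
- sense(): the state, without advancing time (a new reading comes with each control period).
- eyes.capture(name): name is "side" or "top"; returns the picture (400x640x3 uint8, red, green, blue); there is no depth.
- eyes.calibration(name): a dict with "fx", "fy", "cx", "cy" (pixels), "dist" ([k1, k2, p1, p2, k3] as OpenCV has them; the pictures are not rectified), "cam_to_world" (4x4, takes a point from camera to world coordinates). Camera axes: x right, y down, z forward; pixel columns grow to the right and rows downward; lengths in mm; the calibration is good to about 2 mm. A picture is of the moment at which its call begins. calibration takes no time and is no camera call.
- finish_job(): hands the job in; it is judged then, once.
The state is a dict: "time_s": time; "joints": joint angles; "dq": joint speeds; "tau": joint torques, N m; "eef_pos": TCP position; "ee_rot": TCP orientation; "force": force on the tool from outside, world axes, zero at the start; "wrist_torque": the same for the moment, N m; "grip_width": opening from 0.0 (shut) to 1.0 (fully open); "grip_force": force on a finger pad.
Only numpy, scipy, OpenCV 4.12 (cv2) and the standard library are available. Lean on these libraries where they do the work, as an engineer would, in place of code of your own. Each camera call takes 0.05 s, during which the arm holds its last target. There are 200 camera calls.

### The job

Push the spin processor's raised cover down until it is fully shut, then set a fingertip in the slot of its quarter-turn fastener and turn it clockwise, as far as it goes, so that the cover is locked. Only push and turn with the fingertips: do not lift the cover further open, do not pick anything up, and leave the bottles, vials and other things where they stand.

Things in the scene. Friction and masses are not known exactly. Their poses are not given: they have to be found in the camera images.
- processor: white bench spin processor bolted down, 300 mm deep (own x) by 380 wide (own y) by 120 tall; origin at the centre of its underside, own x points to its back (away from the robot at yaw 0), z up. A square cover lies over the middle of its top; the decks left and right of the cover are 70 mm wide and 120 mm above the bench. A fixed black dial, 32 mm across and 22 mm high, stands on the right deck near the front.
- cover (a joint): opening angle of the processor's hinged aluminium cover in rad: 0 = lying shut on the deck (a firm stop), grows as the free front edge rises; it starts at 0.25 to 0.55. The cover is 220 mm long from hinge to front edge, 240 mm wide, 8 mm thick; its top lies 128 mm above the bench when shut. A stiff hinge holds it where it is left; about 2 to 5 N down near the front edge closes it.
- cover_hinge (a point): middle of the cover's hinge line, at the height of the cover's underside: 110 mm behind the processor's middle, 120 mm above the bench; the hinge line runs along the processor's own y, the cover reaches from here towards the processor's front.
- cover_edge (a point): middle of the cover's free front edge, on the top face; it moves with the cover.
- fastener (a joint): turn of the quarter-turn cam fastener in rad: 0 = unlocked, slot along the processor's own y (parallel to the cover's front edge); clockwise seen from above grows, to 1.57 = locked at a firm stop, slot pointing front to back and the cam tongue under the cover hooked beneath the front ledge of the deck. Starts at 0 to 0.3; stays where left; turning takes about 0.12 N m (4 N at 30 mm from the axis).
- slot_center (a point): centre of the fastener, on the slot's floor (12 mm above the cover's underside; 132 mm above the bench with the cover shut). The fastener is a round head 100 mm across on the cover, with a pale base plate and two black lips, its axis 60 mm from the front edge, midway across. A straight slot, 38 mm wide, 16 mm deep, open at both ends, crosses it between the two raised lips (crescents up to 90 mm long).
- slot_end (a point): point on the slot's floor 40 mm from slot_center along the slot, the end over the cam tongue: on the processor's right (-y) when unlocked, to its front (-x) when locked.
- vial_a: bystander: amber vial, 26 mm across, 55 mm tall, on the processor's left deck; origin at the centre of its underside. Leave it alone.
- vial_b: bystander: amber vial, 26 mm across, 55 mm tall, on the processor's left deck; origin at the centre of its underside. Leave it alone.
- jar: bystander: glass jar, 40 mm across, 50 mm tall, on the processor's right deck, towards the back; origin at the centre of its underside. Leave it alone.
- bottle_a: bystander: amber bottle, 90 mm across, 190 mm tall, on the bench left of the processor; origin at the centre of its underside. Leave it alone.
- bottle_b: bystander: amber bottle, 68 mm across, 150 mm tall, on the bench left of the processor; origin at the centre of its underside. Leave it alone.
- beaker: bystander: open glass beaker, 70 mm across, 90 mm tall, on the bench right of the processor; origin at the centre of its underside. Leave it alone.
- tip_box: bystander: box of pipette tips, 100 x 80 x 60 mm, on the bench right of the processor; origin at the centre of its underside. Leave it alone.
- petri: bystander: round dish, 90 mm across, 15 mm tall, on the bench right of the processor; origin at the centre of its underside. Leave it alone.

How it is judged (in metres and radians):
On the way, in this order (a step that is already met when the one before it is completed fails the run):
1. the cover is pushed fully shut while the fastener is still unlocked (value of joint cover below 0.03 rad and value of joint fastener below 0.8 rad), for 0.2 s.
2. the fastener is turned to its locked position with the cover shut (value of joint cover below 0.03 rad and value of joint fastener above 1.35 rad), for 0.2 s.
At the end, for the whole second after the job is handed in: The cover is shut (within 0.03 rad, about 6 mm at its front edge), the fastener is turned clockwise to 1.35 rad or more (stop at 1.57) and at rest, and every bystander is within 30 mm of where it began (all of step 2 and velocity of joint fastener below 0.05 rad/s and distance of each of vial_a, vial_b, jar, bottle_a, bottle_b, beaker, tip_box, petri from where it was at the start of the episode below 0.03 m); the robot touches nothing.
It fails at once if the cover is lifted further open (past 0.7 rad) (value of joint cover above 0.7 rad).
It fails at once if a bystander is moved by more than 30 mm or lifted (distance of any of vial_a, vial_b, jar, bottle_a, bottle_b, beaker, tip_box, petri from where it was at the start of the episode above 0.03 m).
It fails at once if a bystander is tipped over (angle between any of vial_a, vial_b, jar, bottle_a, bottle_b, beaker, tip_box, petri's own z axis and vertical above 0.5 rad).
It also fails if it takes over 48 s, if anything falls off the work surface, if the arm or the gripper's body presses on something with over 40 N, if the wrist force passes 120 N, or if a joint passes its speed limit or range.

## Working session

There is one attempt and no reset: what is moved stays moved. The work goes in short steps, Python scripts to look and compute and a shell command to move; the robot and the scene stay as the last step left them, time stands still between calls to the robot, and variables do not carry over. Pictures are saved under pics/ and viewed, at most 12 in all, crops included, and the job is handed in when it is done.

```bash
mkdir -p pics; python3 - <<'E'
from rig import sense, eyes
import cv2, json
for n in("side","top"):
    cv2.imwrite(f"pics/{n}0.png",eyes.capture(n)[:,:,::-1]); c=eyes.calibration(n); print(n,{k:(v.round(3).tolist() if hasattr(v,'round') and not isinstance(v,float) else v) for k,v in c.items()})
print(sense())
E
```

```text
side {'fx': 394.73189354364735, 'fy': 394.73189354364735, 'cx': 324.6881219597507, 'cy': 194.2826074326897, 'dist': [-0.032, 0.0, 0.0, 0.0, 0.0], 'cam_to_world': [[0.803, -0.389, 0.452, 207.23], [-0.596, -0.517, 0.614, -482.76], [-0.004, -0.763, -0.647, 650.657], [0.0, 0.0, 0.0, 1.0]]}
top {'fx': 450.22782021700107, 'fy': 450.22782021700107, 'cx': 325.3898969221174, 'cy': 201.32235255813666, 'dist': [-0.037, 0.0, 0.0, 0.0, 0.0], 'cam_to_world': [[0.026, -0.986, 0.166, 342.965], [-1.0, -0.023, 0.022, 15.435], [-0.018, -0.166, -0.986, 1344.711], [0.0, 0.0, 0.0, 1.0]]}
{'time_s': 0.1, 'joints': array([ 8.92616563e-01,  3.13395139e-01,  1.49832885e+00, -2.22459574e-05,
        1.33101786e+00, -2.23433255e-01]), 'dq': array([ 5.91799127e-04, -1.64803369e-03, -2.47816888e-03,  9.99138950e-05,
       -8.59956196e-05, -7.77396085e-04]), 'tau': array([ 3.36532932e-03, -4.12903154e+01, -2.60142159e+01, -1.40454067e-04,
        3.08481409e-03, -1.66127813e-05]), 'eef_pos': array([230.47361639, 471.43546123, 212.90390567]), 'ee_rot': array([-2.40622932e-04,  2.25416549e-01,  9.74262310e-01, -5.21898911e-04]), 'force': array([ 0.21978395,  0.52486028, -0.0782538 ]), 'wrist_torque': array([0.01803297, 0.00511548, 0.03034514]), 'grip_force': 0.0, 'grip_width': 1.0029378390753556}
```

View pics/side0.png

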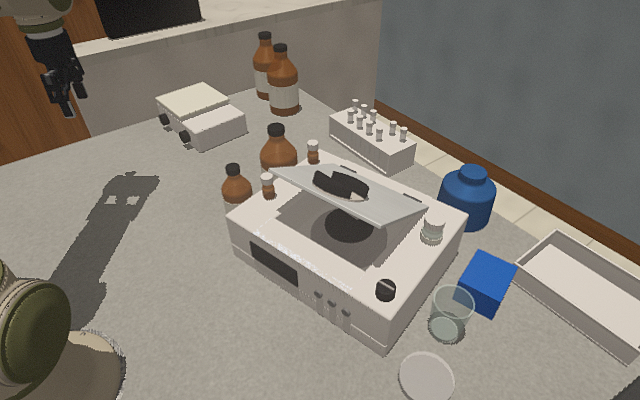

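View pics/top0.png

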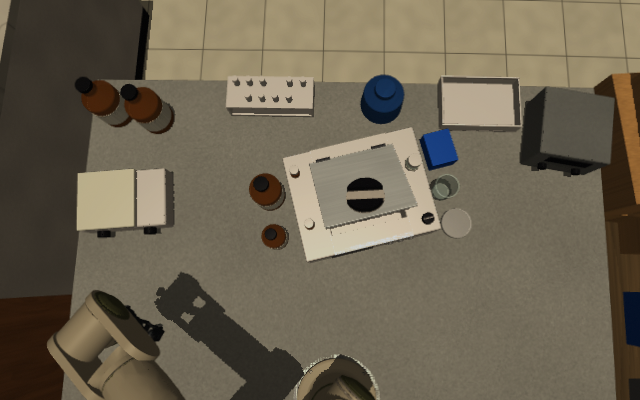

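The side view shows the processor with its raised cover, front edge near (275,165)-(427,210). The top view shows the processor's corners near (284,157), (413,128), (440,232) and (308,261), and the fastener near (365,195). I'll zoom in for precise pixels.

```bash
cat > h.py <<'E'
import numpy as np, cv2
from rig import sense, eyes
def cal(n):
    c=eyes.calibration(n); K=np.array([[c["fx"],0,c["cx"]],[0,c["fy"],c["cy"]],[0,0,1]]); return K,np.array(c["dist"],float),np.array(c["cam_to_world"])
def ray(n,px):
    K,d,T=cal(n); p=cv2.undistortPoints(np.array(px,float).reshape(-1,1,2),K,d).reshape(-1,2)
    return T[:3,3],np.c_[p,np.ones(len(p))]@T[:3,:3].T
def onz(n,px,z):
    o,r=ray(n,px); return o+r*((z-o[2])/r[:,2])[:,None]
def proj(n,P):
    K,d,T=cal(n); W=np.linalg.inv(T); return cv2.projectPoints(np.array(P,float).reshape(-1,3),cv2.Rodrigues(W[:3,:3])[0],W[:3,3],K,d)[0].reshape(-1,2)
E
python3 - <<'E'
import cv2
i=cv2.imread("pics/top0.png")[115:270,270:470]; cv2.imwrite("pics/top0z.png",cv2.resize(i,None,fx=3.8,fy=3.8,interpolation=cv2.INTER_CUBIC))
E
```

```text
(no output)
```

View pics/top0z.png

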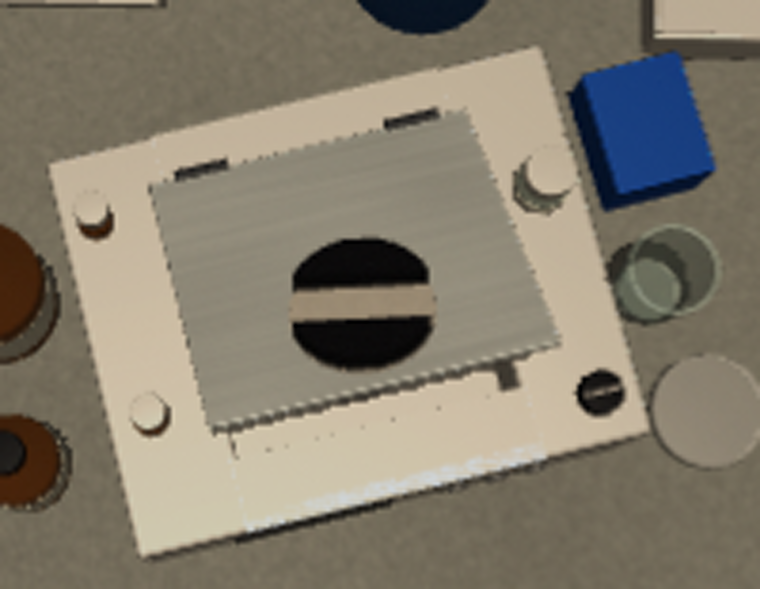

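The zoom shows the deck corners at crop pixels (50,165), (540,48), (650,432) and (143,556). The cover's front corners are at (213,430) and (560,343), and the slot runs from (291,305) to (434,300).

```bash
python3 - <<'E'
from h import *
from scipy.optimize import least_squares
z=lambda p:np.array(p,float)/3.8+[270,115]-0.4
C=onz("top",z([[50,165],[540,48],[650,432],[143,556]]),120)[:,:2]
m=np.array([[150,190],[150,-190],[-150,-190],[-150,190]],float)
R=lambda a:np.array([[np.cos(a),-np.sin(a)],[np.sin(a),np.cos(a)]])
f=least_squares(lambda p:(m@R(p[2]).T+p[:2]-C).ravel(),[500,0,0]); p=f.x
print("pose",p,"res",f.fun.round(1))
def W(P): P=np.atleast_2d(np.array(P,float)); return np.c_[P[:,:2]@R(p[2]).T+p[:2],P[:,2]]
def cov(l,y,h,a): return [110-l*np.cos(a)-h*np.sin(a)*-1*-1*-1 if 0 else 110-l*np.cos(a)+h*np.sin(a),y,120+l*np.sin(a)+h*np.cos(a)]
e=z([[213,430],[560,343]])
s=z([[291,305],[434,300]])
g=least_squares(lambda a:(proj("top",W([cov(220,120,8,a[0]),cov(220,-120,8,a[0])]))-e).ravel(),[.4])
a=g.x[0];print("angle",a,g.fun)
print("edge mid",W(cov(220,0,8,a)),"slotc",W(cov(160,0,12,a)),"shut slot",W([-50,0,132]))
q=least_squares(lambda t:(lambda d:[d[0]*(s[1]-s[0])[1]-d[1]*(s[1]-s[0])[0]])(np.diff(proj("top",W([cov(160+40*np.sin(t[0]),-40*np.cos(t[0]),12,a),cov(160-40*np.sin(t[0]),40*np.cos(t[0]),12,a)])),axis=0)[0]),[.1])
print("fastener",q.x)
print("shut edge, dirs",W([-110,0,128]),R(p[2]))
from scipy.spatial.transform import Rotation as Q
r=sense()["ee_rot"];print(Q.from_quat(np.roll(r,-1)).as_matrix().round(3))
E
```

```text
pose [ 5.75637854e+02 -5.40459048e+01  2.64126282e-01] res [ 1.4  2.7  2.8 -2.  -1.  -3.3 -3.1  2.6]
angle 0.4644698035897621 [-0.82679083 -0.00414043  0.6939883   0.22170688]
edge mid [[495.4105771  -75.74294747 225.70121778]] slotc [[548.92347977 -61.27066598 202.4005243 ]] shut slot [[527.37180561 -67.09920227 132.        ]]
fastener [0.25122547]
shut edge, dirs [[469.45254757 -82.76315925 128.        ]] [[ 0.96532097 -0.26106595]
 [ 0.26106595  0.96532097]]
[[-0.898  0.439 -0.001]
 [ 0.439  0.898 -0.001]
 [ 0.    -0.001 -1.   ]]
```

```bash
python3 -m jog '[[0,0,-0.045,0,0,0,0],[0,0,-0.045,0,0,0,0],[-0.0368,-0.0251,0,0,0,0,0],[-0.0368,-0.0251,0,0,0,0,0],[-0.0368,-0.0251,0,0,0,0,0]]'
python3 -m jog '[[-0.0368,-0.0251,0,0,0,0,0],[-0.0368,-0.0251,0,0,0,0,0],[-0.0368,-0.0251,0,0,0,0,0],[-0.0368,-0.0251,0,0,0,0,0],[-0.0368,-0.0251,0,0,0,0,0]]'
python3 -m jog '[[-0.0368,-0.0251,0,0,0,0,0],[-0.0368,-0.0251,0,0,0,0,0],[-0.0368,-0.0251,0,0,0,0,0],[-0.0368,-0.0251,0,0,0,0,0],[0,0,0,0,0,0,0]]'
python3 -m jog '[[0,0,0,0,0,-0.117,0],[0,0,0,0,0,-0.117,0],[0,0,0,0,0,-0.117,0],[0,0,0,0,0,-0.117,0],[0,0,0,0,0,0,0]]'
```

```text
time_s: 0.6
eef_pos: [297.0, 354.1, 303.2]
ee_rot: [-0.0, 0.225, 0.974, -0.0]
force: [1.1, 1.4, -0.3]
grip_width: 0.142
grip_force: 0.0
time_s: 1.1
eef_pos: [407.3, 160.2, 303.3]
ee_rot: [-0.0, 0.225, 0.974, 0.0]
force: [0.7, 0.8, -0.1]
grip_width: -0.0
grip_force: 0.0
time_s: 1.6
eef_pos: [496.4, 3.2, 302.1]
ee_rot: [-0.001, 0.228, 0.974, -0.0]
force: [-0.5, 0.7, -0.7]
grip_width: -0.002
grip_force: 0.0
time_s: 2.1
eef_pos: [494.8, 7.5, 303.2]
ee_rot: [-0.0, -0.007, 1.0, 0.0]
force: [-0.6, -0.4, -0.1]
grip_width: 0.005
grip_force: 0.0
```

```bash
python3 -m jog '[[0,0,0.03,0,0,0,0],[0,0,0.025,0,0,0,0],[0,0,0.01,0,0,0,0],[0,0,0.01,0,0,0,0],[0,0,0.01,0,0,0,0]]' | grep -E "pos|force"
python3 -m jog '[[0,0,0.01,0,0,0,0],[0,0,0.01,0,0,0,0],[0,0,0.01,0,0,0,0],[0,0,0.01,0,0,0,0],[0,0,0.01,0,0,0,0]]'| grep -E "pos|force"
python3 - <<'E'
from h import *
cv2.imwrite("pics/s1.png",cv2.resize(eyes.capture("side")[:,:,::-1][120:350,180:520],None,fx=2.2,fy=2.2))
E
```

```text
eef_pos: [495.4, 7.1, 218.6]
force: [0.5, -0.3, 0.3]
grip_force: 0.0
eef_pos: [495.0, 7.0, 167.7]
force: [-0.8, -0.6, 3.4]
grip_force: 1.3
```

View pics/s1.png

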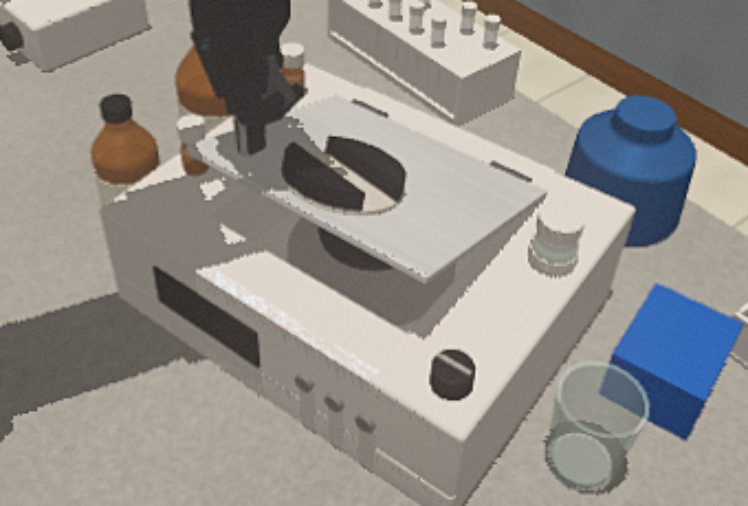

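The closed fingertips are on the cover's left part at about (250,140) in the crop, clear of the fastener and the vials, and the cover is coming down. I'll push until the stop, where TCP z should be about 117.

```bash
python3 -m jog '[[0,0,0.01,0,0,0,0],[0,0,0.01,0,0,0,0],[0,0,0.01,0,0,0,0],[0,0,0.01,0,0,0,0],[0,0,0.004,0,0,0,0]]' | grep -E "pos|force"
python3 -m jog '[[0,0,0.003,0,0,0,0],[0,0,0.002,0,0,0,0],[0,0,0.002,0,0,0,0]]'| grep -E "pos|force"
```

```text
eef_pos: [494.6, 7.1, 123.1]
force: [-1.0, -0.6, 2.0]
grip_force: 1.2
eef_pos: [495.1, 7.1, 117.4]
force: [-1.9, -0.5, 2.5]
grip_force: 1.2
```

```bash
for i in 1 2 3; do python3 -m jog '[[0,0,0.002,0,0,0,0],[0,0,0,0,0,0,0]]'| grep -E "pos|^force"; done
```

```text
eef_pos: [495.1, 7.1, 115.3]
force: [0.7, -0.5, 0.3]
eef_pos: [495.2, 7.1, 113.3]
force: [0.5, 0.2, -0.2]
eef_pos: [495.1, 7.1, 111.2]
force: [-0.2, -0.6, -0.0]
```

```bash
python3 - <<'E'
from h import *
cv2.imwrite("pics/s2.png",cv2.resize(eyes.capture("side")[:,:,::-1][120:350,180:520],None,fx=2.2,fy=2.2))
cv2.imwrite("pics/t2.png",eyes.capture("top")[:,:,::-1])
print(sense())
E
```

```text
{'time_s': 4.65, 'joints': array([-2.22846346e-01,  3.56980528e-01,  1.72381381e+00,  1.06435841e-04,
        1.06089235e+00, -1.80683219e+00]), 'dq': array([-0.00035725, -0.00041396, -0.00219643, -0.00059699,  0.00131444,
        0.00044752]), 'tau': array([-1.36830815e-02, -3.98988819e+01, -2.26132661e+01, -4.28239815e-03,
       -7.32686342e-03, -5.10059340e-05]), 'eef_pos': array([495.03307711,   7.09531317, 111.2432548 ]), 'ee_rot': array([-3.52206621e-05, -6.56873334e-03,  9.99978423e-01,  5.59228045e-05]), 'force': array([-0.11815966,  0.40222268, -0.73862934]), 'wrist_torque': array([ 0.01017983,  0.04556814, -0.04308184]), 'grip_force': 0.0, 'grip_width': -0.0022232168995946194}
```

View pics/s2.png

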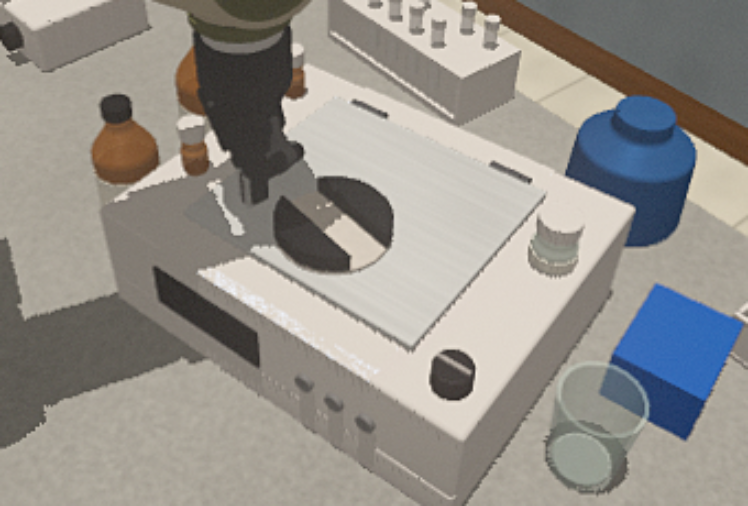

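```bash
python3 - <<'E'
from h import *
print((proj("side",[[495,7,z] for z in (140,128,111,100)])-[180,120])*2.2)
print(proj("top",[[495,7,128]]))
i=cv2.imread("pics/t2.png")[115:270,270:470]; cv2.imwrite("pics/t2z.png",cv2.resize(i,None,fx=3.8,fy=3.8,interpolation=cv2.INTER_CUBIC))
E
python3 -m jog '[[0,0,0.003,0,0,0,0],[0,0,0,0,0,0,0]]'
```

```text
[[251.30999248 191.03233981]
 [252.04853144 201.08400098]
 [253.07048658 214.97981164]
 [253.71702672 223.76310141]]
[[337.97245182 220.61883825]]
time_s: 4.85
eef_pos: [495.3, 7.1, 110.0]
ee_rot: [0.001, -0.007, 1.0, -0.0]
force: [-7.8, 1.3, 18.5]
grip_width: -0.001
grip_force: 9.3
```

View pics/t2z.png

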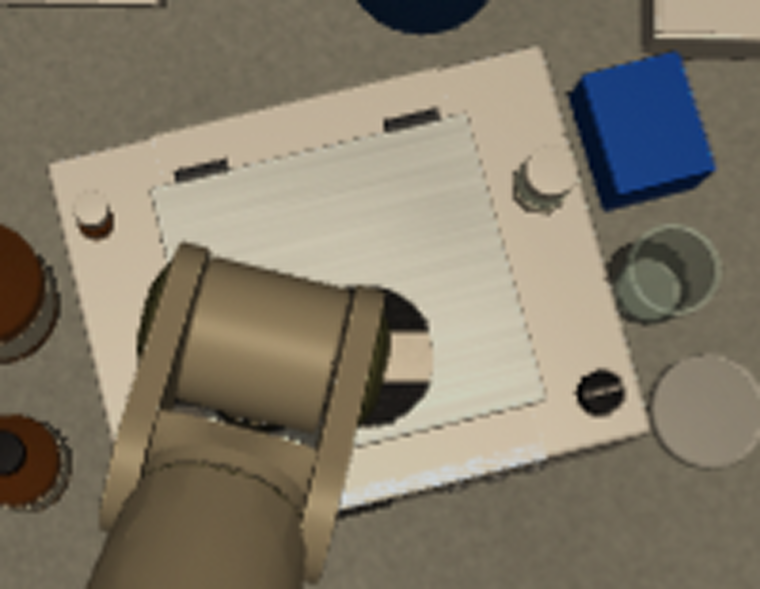

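The top and side views show the cover lying flat and shut. The 18.5 N at TCP z=110 is the firm stop, so the closed tips sit at about TCP+18 in z. Next I'll raise the arm, move it aside and measure the fastener.

```bash
python3 -m jog '[[0,0,-0.03,0,0,0,0.055],[0,0,-0.04,0,0,0,0.055],[-0.04,0,0,0,0,0,0.055],[-0.04,0,0,0,0,0,0.055],[-0.04,0,0,0,0,0,0.055]]' | grep -E "pos|^force|width"
python3 -m jog '[[-0.04,0,0,0,0,0,0.055],[-0.04,0,0,0,0,0,0.055],[0,0,0,0,0,0,0.055]]' | grep -E "pos|^force|width|rot"
python3 - <<'E'
from h import *
a=eyes.capture("side"); cv2.imwrite("pics/s3.png",a[:,:,::-1]); t=eyes.capture("top"); cv2.imwrite("pics/t3.png",t[:,:,::-1])
m=[cv2.resize(a[140:300,230:480],None,fx=3,fy=3)[:,:,::-1], cv2.resize(t[140:260,290:450],None,fx=3,fy=3)[:,:,::-1]]
w=max(i.shape[1] for i in m)
for n,im,z in(("side",a,148),("top",t,148)):
    g=(im.max(2)<60).astype(np.uint8)
    c0=proj(n,[[527.4,-67.1,148]])[0]; print(n,"expect",c0)
    for c in cv2.findContours(g,cv2.RETR_EXTERNAL,cv2.CHAIN_APPROX_NONE)[0]:
        if cv2.contourArea(c)>100 and np.hypot(*(c.reshape(-1,2).mean(0)-c0))<50:
            P=onz(n,c.reshape(-1,2),z)[:,:2]; r=cv2.minAreaRect(P.astype(np.float32)); print(cv2.contourArea(c),c.reshape(-1,2).mean(0),"world rect",np.round(r[0],1),np.round(r[1],1),r[2])
E
```

```text
eef_pos: [616.5, 8.7, 178.6]
force: [-0.0, -0.4, 0.5]
grip_width: 0.642
eef_pos: [697.8, 9.6, 175.0]
ee_rot: [-0.001, -0.007, 1.0, 0.0]
force: [-0.3, -0.5, -1.7]
grip_width: 0.646
side expect [330.90038237 218.1500664 ]
top expect [365.896249   208.36050476]
234.5 [365.2238806  219.55223881] world rect [493.2 -65.2] [26.9 85.6] 1.335160255432129
247.0 [365.         197.30882353] world rect [561.1 -64.2] [27.4 86.2] 1.3117526769638062
```

View pics/s3.png

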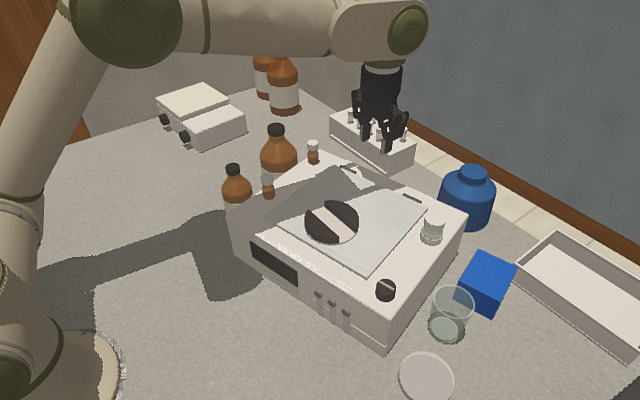

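The cover is shut, the fastener shows at (332,222), and nothing has been disturbed. The lips give a slot centre of (527.3, -65) and a slot angle of about 1.59, which already matches the tool's y axis. I'll move above the slot.

```bash
python3 -m jog '[[0.0429,-0.018,0,0,0,0,0.055],[0.0429,-0.018,0,0,0,0,0.055],[0.0429,-0.018,0,0,0,0,0.055],[0.0429,-0.018,0,0,0,0,0.055],[0,0,0,0,0,0,0.055]]' | grep -E "pos|^force|width"
python3 -m jog '[[0,0,0.02,0,0,0,0.055],[0,0,0,0,0,0,0.055]]'| grep -E "pos|^force|rot"
```

```text
eef_pos: [518.8, -65.0, 178.6]
force: [1.4, 0.0, 0.2]
grip_width: 0.645
eef_pos: [522.8, -64.0, 157.4]
ee_rot: [-0.001, -0.006, 1.0, 0.0]
force: [-0.3, -0.1, 1.2]
```

```bash
python3 -m jog '[[-0.0045,-0.001,0,0,0,0,0.055],[0,0,0.015,0,0,0,0.055],[0,0,0.01,0,0,0,0.055],[0,0,0,0,0,0,0.055]]' | grep -E "pos|^force"
python3 - <<'E'
from h import *
cv2.imwrite("pics/s4.png",cv2.resize(eyes.capture("side")[:,:,::-1][120:300,220:480],None,fx=3,fy=3))
E
```

```text
eef_pos: [528.6, -65.2, 132.6]
force: [0.2, -0.6, -0.3]
```

View pics/s4.png

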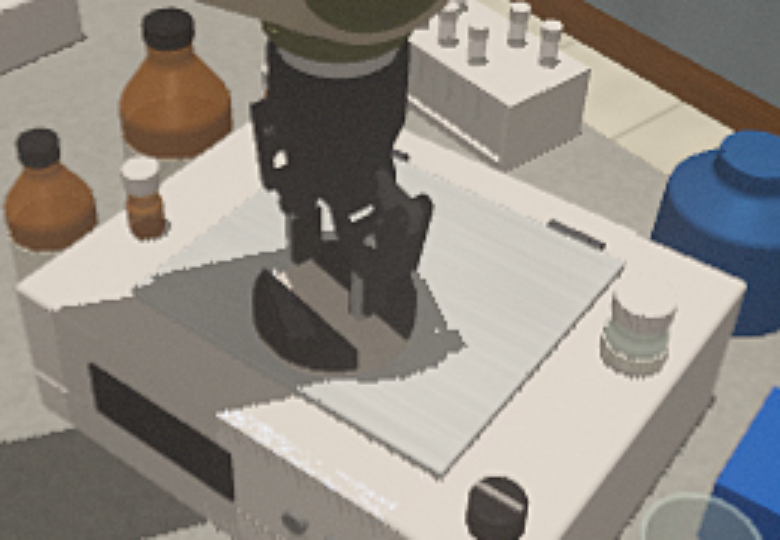

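Both fingertips are lined up over the slot, with the right tip at crop (358,315), just above the slot and its lips. I'll keep descending.

```bash
for i in 1 2; do python3 -m jog '[[0,0,0.004,0,0,0,0.055],[0,0,0.004,0,0,0,0.055],[0,0,0,0,0,0,0.055]]' | grep -E "pos|^force"; done; python3 -m jog '[[0,0,0.003,0,0,0,0.055],[0,0,0,0,0,0,0.055]]' | grep -E "pos|^force"
```

```text
eef_pos: [528.7, -65.4, 125.0]
force: [-0.1, 0.5, -0.4]
eef_pos: [528.6, -65.4, 116.8]
force: [0.2, 0.3, 0.1]
eef_pos: [528.8, -65.5, 114.1]
force: [0.2, 0.4, 0.5]
```

```bash
for i in 1 2 ; do python3 -m jog '[[0,0,0.002,0,0,0,0.055],[0,0,0,0,0,0,0.055]]' | grep -E "pos|^force"; done
python3 - <<'E'
from h import *
cv2.imwrite("pics/s5.png",cv2.resize(eyes.capture("side")[:,:,::-1][120:300,220:480],None,fx=3,fy=3))
E
```

```text
eef_pos: [528.8, -65.4, 112.2]
force: [0.1, -0.5, -1.0]
eef_pos: [528.9, -65.5, 110.2]
force: [0.5, -0.3, -0.3]
```

View pics/s5.png

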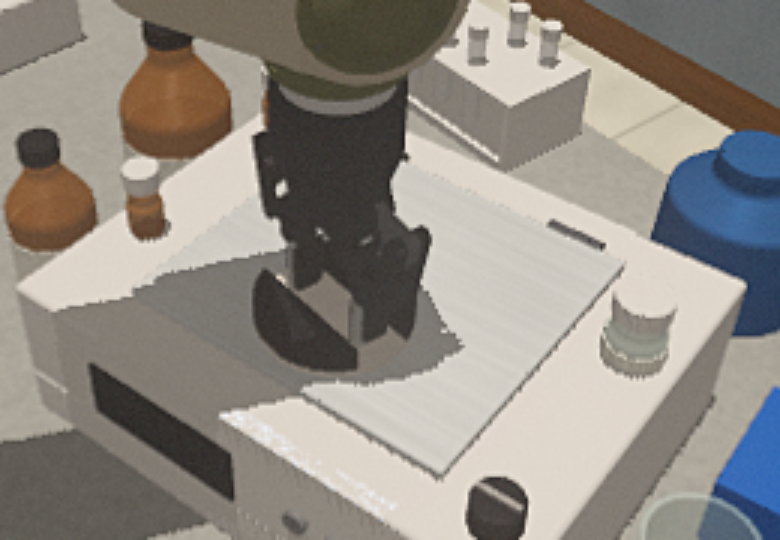

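The right fingertip is now at crop (357,338), inside the slot and close to the floor. I'll check for floor contact before turning.

```bash
for i in 1 2 3; do python3 -m jog '[[0,0,0.0015,0,0,0,0.055],[0,0,0,0,0,0,0.055]]' | grep -E "pos|^force"; done
python3 - <<'E'
from h import *
print((proj("side",[[528,-65-s,z] for s in (28,40) for z in(132,140,148)])-[220,120])*3)
E
```

```text
eef_pos: [529.0, -65.5, 110.0]
force: [-4.6, 0.8, 9.7]
eef_pos: [529.1, -65.6, 109.9]
force: [-8.6, 1.4, 22.5]
eef_pos: [529.2, -65.6, 109.7]
force: [-14.6, 4.5, 33.6]
[[359.13837486 336.67059149]
 [359.40766147 327.39615902]
 [359.68071987 317.98519039]
 [371.48688288 348.14976232]
 [371.85013213 338.86465763]
 [372.21854073 329.44130637]]
```

The floor is at TCP z≈110. I'll lift 2 mm clear and turn clockwise.

```bash
python3 -m jog '[[0.001,0,-0.0065,0,0,0,0.055],[0,0,0,0,0,0,0.055]]' | grep -E "pos|^force"
for i in 1 2; do python3 -m jog '[[0,0,0,0,0,0.1,0.055],[0,0,0,0,0,0.1,0.055],[0,0,0,0,0,0.1,0.055],[0,0,0,0,0,0.1,0.055],[0,0,0,0,0,0.1,0.055]]'| grep -E "pos|rot|force|width"; python3 -c "
from rig import sense;print(sense()['wrist_torque'])"; done
```

```text
eef_pos: [528.3, -65.6, 113.2]
force: [0.3, 0.6, -0.8]
eef_pos: [527.5, -65.2, 111.7]
ee_rot: [-0.001, 0.243, 0.97, 0.0]
force: [-2.1, 1.6, 1.0]
grip_width: 0.644
grip_force: 1.7
[0.25507275 0.08437328 0.14868692]
eef_pos: [528.0, -65.5, 111.7]
ee_rot: [-0.0, 0.475, 0.88, -0.0]
force: [1.5, -1.0, -2.2]
grip_width: 0.645
grip_force: 1.9
[-0.09509633 -0.3294033   0.10234599]
```

```bash
python3 -m jog '[[0,0,0,0,0,0.1,0.055],[0,0,0,0,0,0.1,0.055],[0,0,0,0,0,0.1,0.055],[0,0,0,0,0,0.05,0.055]]'| grep -E "pos|rot|force"; python3 -c "
from rig import sense;print(sense()['wrist_torque'])"; for i in 1 2 3 4; do python3 -m jog '[[0,0,0,0,0,0.05,0.055],[0,0,0,0,0,0,0.055]]'| grep -E "rot|^force"; python3 -c "
from rig import sense;print(sense()['wrist_torque'])"; done
```

```text
eef_pos: [528.2, -65.9, 111.8]
ee_rot: [0.0, 0.621, 0.784, -0.0]
force: [2.3, -1.0, -0.7]
grip_force: 2.2
[-0.31691541 -0.4623346   0.16499913]
ee_rot: [0.0, 0.639, 0.769, -0.0]
force: [2.9, -1.1, -1.6]
[-0.28436269 -0.43807204  0.0522849 ]
ee_rot: [0.0, 0.658, 0.753, -0.0]
force: [3.0, -1.8, -2.4]
[-0.43280808 -0.52101161  0.08241064]
ee_rot: [0.0, 0.676, 0.737, -0.0]
force: [2.8, -2.7, -3.0]
[-0.54985931 -0.52884481  0.14994052]
ee_rot: [0.0, 0.695, 0.719, -0.0]
force: [3.1, -3.6, -3.2]
[-0.60661287 -0.6091774   0.08753042]
```

```bash
for i in 1 2 3; do python3 -m jog '[[0,0,0,0,0,0.05,0.055],[0,0,0,0,0,0,0.055]]'| grep -E "rot|^force"; python3 -c "
from rig import sense;print(sense()['wrist_torque'])"; done
python3 - <<'E'
from h import *
cv2.imwrite("pics/s6.png",cv2.resize(eyes.capture("side")[:,:,::-1][120:300,220:480],None,fx=3,fy=3))
E
```

```text
ee_rot: [0.001, 0.712, 0.703, -0.001]
force: [3.5, -6.1, -4.0]
[-0.89127202 -0.68946038  0.95491432]
ee_rot: [0.001, 0.727, 0.687, -0.001]
force: [3.7, -5.9, -5.0]
[-0.98949172 -0.86152906  3.72731701]
ee_rot: [0.002, 0.741, 0.671, -0.002]
force: [4.1, -6.1, -5.0]
[-1.07282662 -0.86346937  6.83175575]
```

View pics/s6.png

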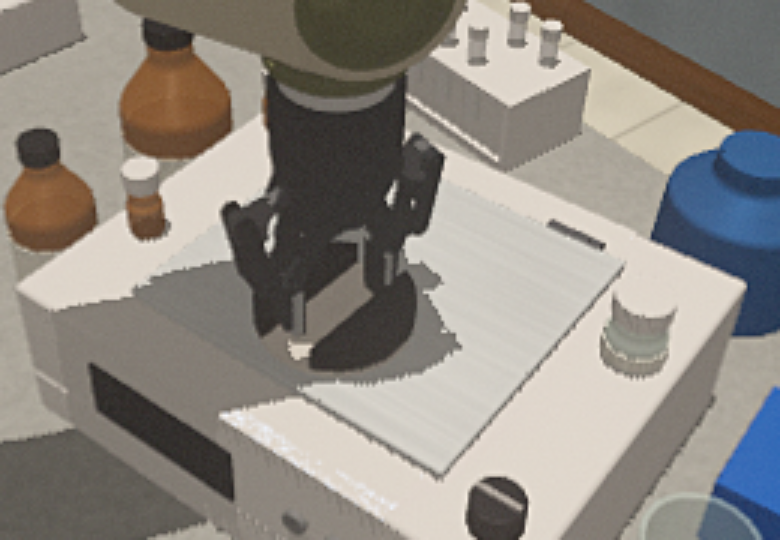

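The turn hit its firm stop: torque rose to 6.8 N m and the slot now points front to back. I'll back the tool off to mid-slack and lift out.

```bash
python3 -m jog '[[0,0,0,0,0,-0.1,0.055],[0,0,0,0,0,-0.1,0.055],[0,0,0,0,0,-0.09,0.055],[0,0,0,0,0,0,0.055]]'| grep -E "pos|rot|^force"; python3 -c "
from rig import sense;print(sense()['wrist_torque'])"
```

```text
eef_pos: [527.6, -65.1, 112.3]
ee_rot: [-0.001, 0.642, 0.767, -0.0]
force: [-0.8, -0.2, -0.1]
[ 0.03963943  0.00217374 -0.01429066]
```

No load is left on the tool, so I'll lift out and move clear towards the robot.

```bash
python3 -m jog '[[0,0,-0.01,0,0,0,0.055],[0,0,-0.02,0,0,0,0.055],[0,0,-0.04,0,0,0,0.055],[0,0,-0.05,0,0,0,0.055],[0,0,-0.05,0,0,0,0.055]]'| grep -E "pos|^force"
python3 -m jog '[[0,-0.045,0,0,0,0,0.055],[0,-0.045,0,0,0,0,0.055],[0,-0.045,0,0,0,0,0.055],[0,-0.045,0,0,0,0,0.055],[0,0,0,0,0,0,0.055]]'| grep -E "pos|^force|time"
python3 - <<'E'
from h import *
s=eyes.capture("side")[120:350,180:520]; t=eyes.capture("top"); 
a=cv2.resize(s,(800,300)); 
b=np.hstack([cv2.resize(s,(400,270)),cv2.resize(t[110:280,240:480],(400,283))[:270]]); cv2.imwrite("pics/f.png",b[:,:,::-1])
g=(t.max(2)<60).astype(np.uint8)
for c in cv2.findContours(g,0,1)[0]:
    P=onz("top",c.reshape(-1,2),148)[:,:2]
    if cv2.contourArea(c)>100 and np.hypot(*(P.mean(0)-[527,-65]))<60: print(cv2.minAreaRect(P.astype(np.float32)))
E
```

```text
eef_pos: [527.3, -65.2, 285.0]
force: [0.7, -1.1, 0.0]
time_s: 13.2
eef_pos: [347.4, -96.5, 283.4]
force: [1.1, -1.2, 0.1]
((517.9025268554688, -32.206146240234375), (87.2529296875, 29.802391052246094), 15.411369323730469)
((536.5960083007812, -97.43516540527344), (87.35359191894531, 30.398738861083984), 15.309447288513184)
```

View pics/f.png

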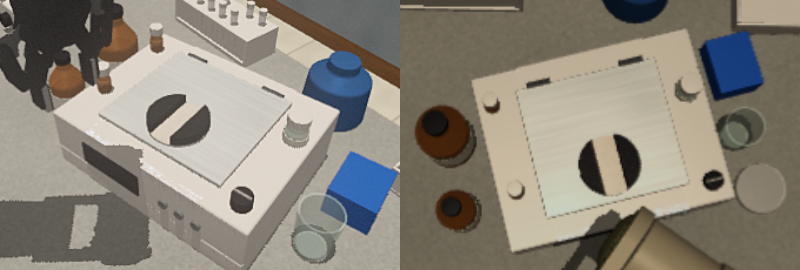

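The slot now lies at 15.4°, and the processor's yaw is 15.1°, so the fastener is at about 1.57, fully locked. The cover is flat, the bystanders are where they stood, and the robot is clear.

```bash
python3 -c "
from rig import finish_job;print(finish_job())"
```

```text
the job is handed in; nothing more can be done
None
```

The cover is shut, the fastener is turned clockwise to its stop (measured at about 1.57 rad), the bystanders stand where they were, and the job is handed in; it returned no verdict.

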